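Fetch the knob from under the riser shelf with a flat scoop

TASK

The orange knob has rolled under the low clear shelf on the bench. Take the flat scoop by its yellow handle, slide it under the shelf lip until the knob sits in its pan, then draw it out and leave it flat on the bench, wholly clear of the shelf, with the knob in it. Leave the blue spool under the shelf where it is.

Things in the scene. Friction and masses are not known exactly. Their poses are not given: they have to be found in the camera images.
- scoop: Loose flat steel scoop, 153 x 76 mm, 0.19 kg, with upright yellow handle. Origin on the underside below the handle; +x to the front edge, z up. Handle 30 mm in x, 18 mm in y (grip across y), top at z = 90 mm, on a foot 34 x 40 x 10 mm. Pan: floor 2.5 mm high, x = 60 to 118 mm, 72 mm wide; rear wall 16 mm high, side walls 13 mm high up to x = 100 mm. Slides on the bench, no need to lift.
- riser: Fixed low shelf: clear top 80 mm deep (x), 280 wide (y), underside 52 and top 57 mm (bolts 61) high, on 8 mm cheeks. Origin at bench level under its centre, +x to its back; front lip at x = -40 mm. Rear stop rail: face at x = +32, from 9 to 27 mm high; the knob stops at it, the scoop edge passes under. Knob is in the pan with the edge at x = +51 to +61; scoop's side walls hit the rail at +67.
- knob: Orange printed star knob, 44 mm across, 28 mm high, about 0.03 kg, loose, lying on its flat underside beneath the shelf. Origin at the centre of its underside.
- wick: Blue-rimmed flat spool, 50 mm across, 12 mm high, loose, lying beneath the other half of the shelf (it or the knob may be the one at left). Origin at the centre of its underside.
- scoop_edge (a point): Middle of the scoop's sharp front edge, on its underside, at x = 135 mm in the scoop's frame. The edge is 72 mm wide; a ramp rises behind it to a crest 4.5 mm high at x = 121 mm, which keeps parts in the pan.

How it is judged:
By the outcome, as a careful person would: the job done as asked, in the order asked, and still so for the second after the job is handed in, with the robot touching nothing.
It also fails if it takes over 40 s, if anything falls off the work surface, if the arm or the gripper's body presses on something with over 40 N, if the wrist force passes 120 N, or if a joint passes its speed limit or range.

ROBOT

A 7-joint arm with a two-finger parallel gripper is mounted at the origin on a cart in front of the work surface, level with it; the furniture and walls round the work are solid. World frame = base frame: x ahead of the robot, y to its left, z up, the work surface at z = 0. Lengths are in m, angles in rad, forces in N, time in s.
With the tool pointing down it reaches from about 0.35 to 0.9 m from the base axis. Payload 19.9 kg.
Tool frame: the origin (TCP) lies on the centre line of the jaws, within the pads' length; the fingertips stand 11 mm ahead of it and the grasp point (between the pads) lies 8 mm behind it; z points along the fingers, y is the line along which they close (so a half turn about z gives the same grasp; the last joint's range is limited). The gripper opens to 85 mm and grips with 20 to 120 N. Pads are 22 mm wide; open, the fingers measure 114 mm over their backs; the gripper's body (76 mm by 85 mm) begins 54 mm behind the grasp point. The pads swing forward as they close: fully open they stand 13 mm farther back than shut.
Start: joints at [-0.042, 0.417, -0.01, 1.614, 0.005, 1.111, -0.053], TCP at [0.625, 0, 0.242] pointing down, gripper open.
Joint ranges: [-2.81, 2.81], [-0.39, 2.02], [-1.27, 1.25], [0.06, 2.57], [-1.19, 4.33], [0.19, 2], [-2.82, 2.82]. Speed limits (rad/s): [1.89, 1.89, 2.39, 2.39, 3.01, 3.01, 3.01].

INTERFACE

Orientations are given as a unit quaternion [w, x, y, z].
In Python, from cell import * gives the robot as it stands.
- The arm moves only by the tool servo_tool, never from a script. Its argument "deltas" is a list of rows, each a list of 5 numbers: the finger opening in mm, from 0 to 85.4, then the shift along the tool's x, y, z in units of 50 mm (1.0 is 50 mm), then the turn about the tool's z in degrees. In form: [[gripper, x, y, z, turn], ...]. A call has 1 to 12 rows; each row shifts and turns the commanded pose from where the row before left it, along the tool's axes as they then stand; what a row does not reach is not made up. A row lasts 1/10 s, in which the tool goes at most 50 mm and 8.59 degrees, less where a joint would pass 70% of its speed; a pose out of reach is approached as far as the arm can. A call is refused whole if a number of a shift passes 1 or a number of a turn 8.59, either way. A call with a gripper value outside its range is refused whole. The fingers move at their own pace and stop on an object; the grip force is fixed at half the most. Time passes only in rows, so rows that do not move let the fingers close. It gives the time, the measured TCP pose, the force, the opening and the grip force at its end, in the units of the state.
- sense(): the state, without advancing time (a new reading comes with each control period).
- snapshot(name): name is "scene" or "side" or "wrist"; returns the picture (480x640x3 uint8, red, green, blue); there is no depth.
- camera_model(name): a dict with "mtx" (3x3 intrinsics, pixels), "world_to_cam" (4x4, takes a point from world to camera coordinates). Camera axes: x right, y down, z forward; pixel columns grow to the right and rows downward; lengths in m; the calibration is good to about 2 mm. A picture is of the moment at which its call begins: read the wrist's pose just before it. camera_model takes no time and is no camera call; for the wrist camera it gives the pose at the moment of the call.
- sign_off(): hands the job in; it is judged then, once.
The state is a dict: "time": time; "joint_pos": joint angles; "qd": joint speeds; "effort": joint torques, N m; "position": TCP position; "tool_rot": TCP orientation; "wrist_force": force on the tool from outside, world axes, zero at the start; "torque": the same for the moment, N m; "opening": finger opening in m; "gripper_force": force on a finger pad.
Only numpy, scipy, OpenCV 4.12 (cv2) and the standard library are available. Lean on these libraries where they do the work, as an engineer would, in place of code of your own. Each camera call takes 0.05 s, during which the arm holds its last target. There are 200 camera calls.

## Working session

There is one attempt and no reset: what is moved stays moved. The work goes in short steps, Python scripts to look and compute and a tool call to move; the robot and the scene stay as the last step left them, time stands still between calls to the robot, and variables do not carry over. Pictures are saved under pics/ and viewed, at most 10 in all, crops included, and the job is handed in when it is done.

Besides the shell and the picture viewer there is one more tool, called after "Emit:" as name(argument=value, ...) on one line, values as JSON. servo_tool: Moves the arm, as the interface text tells. Its arguments: {"type":"object","properties":{"deltas":{"type":"array"}},"required":["deltas"]}

```bash
mkdir -p pics; python3 - <<'E'
from cell import *
import cv2,numpy as np
for n in ["scene","wrist"]:
    m=camera_model(n);im=snapshot(n);cv2.imwrite(f"pics/{n}0.png",im[:,:,::-1]);print(n,np.round(m["mtx"],1).tolist(),np.round(m["world_to_cam"],4).tolist())
s=sense();print(s["time"],s["position"],s["tool_rot"],s["opening"])
E
```

```text
scene [[624.2, 0.0, 332.3], [0.0, 624.2, 236.9], [0.0, 0.0, 1.0]] [[-0.4365, -0.8995, -0.0161, 0.3603], [-0.4237, 0.2213, -0.8784, 0.2354], [0.7937, -0.3766, -0.4777, 0.5449], [0.0, 0.0, 0.0, 1.0]]
wrist [[364.5, 0.0, 329.0], [0.0, 364.5, 247.7], [0.0, 0.0, 1.0]] [[1.0, -0.0004, -0.0007, -0.6251], [-0.0002, -0.9466, 0.3225, -0.0425], [-0.0008, -0.3225, -0.9466, 0.381], [0.0, 0.0, 0.0, 1.0]]
0.1 [ 6.24687354e-01 -3.60802175e-05  2.41729953e-01] [-3.63831534e-04  7.07124438e-01  7.07088895e-01 -4.38062904e-04] 0.08531106314411074
```

View pics/scene0.png

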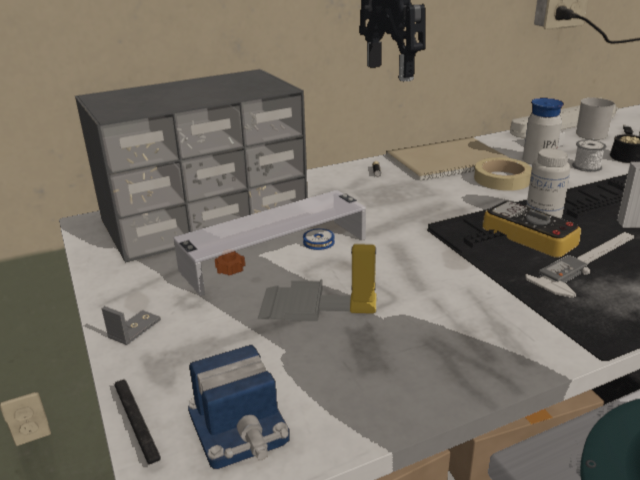

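View pics/wrist0.png

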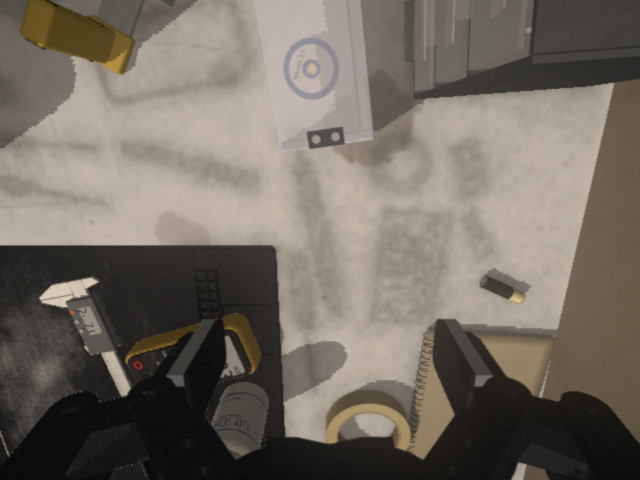

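The scene view shows the handle top near (363,247), the scoop's edge corners near (272,287) and (260,318), the knob at (230,263), the spool at (319,238), and the shelf front lip running from about (200,252) to (365,210). The wrist view shows the shelf's right end with bolts at (325,137), the spool at (312,68) and the yellow handle at upper left.

```bash
cat > h.py <<'E'
import numpy as np,cv2
def ray(m,uv,z):
    K=np.array(m["mtx"]);T=np.array(m["world_to_cam"]);R=T[:3,:3];c=-R.T@T[:3,3]
    d=R.T@np.linalg.solve(K,[uv[0],uv[1],1]);return c+d*(z-c[2])/d[2]
def proj(m,P):
    P=np.atleast_2d(P);T=np.array(m["world_to_cam"]);q=(P@T[:3,:3].T+T[:3,3])@np.array(m["mtx"]).T
    return q[:,:2]/q[:,2:]
E
python3 - <<'E'
from cell import *
from h import *
m=camera_model("scene")
for n,uv,z in [("htop",(363,247),.09),("foot",(364,305),.0),("edgeA",(272,287),0),("edgeB",(260,318),0),("knob",(230,263),.014),("spool",(319,238),.012),("lipL",(200,254),.057),("lipR",(365,210),.057),("backL",(177,238),.057),("backR",(347,194),.057)]:
    print(n,np.round(ray(m,uv,z),3))
w=camera_model("wrist")
for n,uv,z in [("spool",(312,68),.006),("bolt",(325,137),.059),("cornL",(283,150),.057),("cornR",(373,138),.057),("lipfar",(254,0),.057)]: print(n,np.round(ray(w,uv,z),3))
E
```

```text
htop [0.419 0.153 0.09 ]
foot [ 0.422  0.149 -0.   ]
edgeA [ 0.518  0.242 -0.   ]
edgeB [ 0.457  0.282 -0.   ]
knob [0.584 0.28  0.014]
spool [0.597 0.134 0.012]
lipL [0.554 0.327 0.057]
lipR [0.569 0.068 0.057]
backL [0.614 0.344 0.057]
backR [0.634 0.066 0.057]
spool [0.61  0.13  0.006]
bolt [0.622 0.072 0.059]
cornL [0.586 0.061 0.057]
cornR [0.662 0.071 0.057]
lipfar [0.569 0.17  0.057]
```

Emit:
servo_tool(deltas=[[85,0.4,-0.4,0,0],[85,0.55,-0.6,0,0],[85,0.55,-0.6,0,0],[85,0.55,-0.6,0,0],[85,0.55,-0.6,0,0],[85,0,0,0,6],[85,0,0,0,6],[85,0,0,0,6],[85,0,0,0,6],[85,0,0,0,6],[85,0,0,0,0],[85,0,0,0,0]])

```text
time: 1.3
position: [0.4849, 0.13, 0.2421]
tool_rot: [-0.0, 0.865, 0.501, -0.0]
wrist_force: [0.1, 0.6, 0.4]
opening: 0.0848
gripper_force: 0.0
```

```bash
python3 - <<'E'
from cell import *
from h import *
m=camera_model("wrist");im=snapshot("wrist");s=sense();cv2.imwrite("pics/w1.png",im[:,:,::-1])
np.savez("w1.npz",mtx=m["mtx"],world_to_cam=m["world_to_cam"])
print(s["time"],s["position"],s["tool_rot"],s["wrist_force"])
E
```

```text
1.35 [0.48489302 0.13002795 0.24217627] [-2.17838219e-05  8.65236217e-01  5.01364406e-01 -1.41880947e-04] [ 0.02138214 -0.69084515  0.3766891 ]
```

View pics/w1.png

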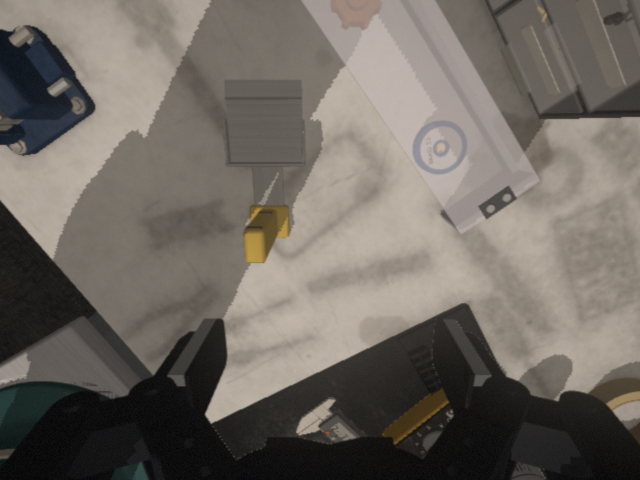

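The wrist view shows the scoop squared up: edge corners at (225,80) and (301,80), handle top about (256,245), knob at (357,8), spool at (440,148), shelf end corners at (461,233) and (540,182), lip reaching the frame top at (303,0).

```bash
python3 - <<'E'
from cell import *
from h import *
m=dict(np.load("w1.npz"))
P={}
for n,uv,z in [("eA",(225,80),0),("eB",(301.5,80),0),("h1",(245,263),.09),("h2",(265,263),.09),("h3",(248,228),.09),("h4",(267,228),.09),("knob",(357,5),.02),("spool",(440,148),.01),("c1",(461,233),.057),("c2",(540,182),.057),("lip",(303,0),.057)]:
    P[n]=ray(m,uv,z)[:2];print(n,np.round(P[n],4))
e=(P["eA"]+P["eB"])/2
d=P["eB"]-P["eA"];print("edge",e,"w",np.hypot(*d),"heading",np.degrees(np.arctan2(d[1],d[0]))+90)
h=np.mean([P[k] for k in("h1","h2","h3","h4")],0);print("h",h,np.hypot(*(e-h)),np.degrees(np.arctan2(*(e-h)[::-1])))
l=P["lip"]-P["c1"];print("lip yaw",np.degrees(np.arctan2(l[1],l[0]))-90, np.degrees(np.arctan2(*(P["c2"]-P["c1"])[::-1])))
# check model projection
a=np.radians(60);
E
```

```text
eA [0.4614 0.2835]
eB [0.5237 0.2478]
h1 [0.411  0.1406]
h2 [0.4255 0.1323]
h3 [0.4301 0.1646]
h4 [0.4435 0.157 ]
knob [0.5939 0.2713]
spool [0.6087 0.1287]
c1 [0.5839 0.0603]
c2 [0.6616 0.0688]
lip [0.5534 0.2869]
edge [0.49256314 0.26563241] w 0.07174535939581186 heading 60.16890095589858
h [0.42750051 0.14864892] 0.1338591877211499 60.918529915680345
lip yaw 7.672329975061984 6.285950044317903
```

Emit:
servo_tool(deltas=[[85,-0.05,-0.3,0,0],[85,-0.1,-0.45,0,0],[85,-0.1,-0.45,0.3,0],[85,0,0,0.6,0],[85,0,0,0.6,0],[85,0,0,0.6,0],[85,0,0,0.6,0],[85,0,0,0.5,0],[85,0,0,0.3,0],[85,0,0,0.1,0],[85,0,0,0,0],[85,0,0,0,0]])

```text
time: 2.55
position: [0.427, 0.1494, 0.063]
tool_rot: [0.0, 0.866, 0.5, 0.0]
wrist_force: [-0.8, -0.3, 0.8]
opening: 0.0851
gripper_force: 0.0
```

Emit:
servo_tool(deltas=[[10,0,0,0,0],[10,0,0,0,0],[10,0,0,0,0],[10,0,0,0,0],[10,0,0,0,0],[10,0,0,0,0],[10,0,0,0,0],[10,0,0,0,0],[10,0,0,0,0],[10,0,0,0,0]])

```text
time: 3.55
position: [0.4268, 0.1492, 0.0623]
tool_rot: [0.0, 0.866, 0.5, -0.0]
wrist_force: [-0.4, 0.1, -1.6]
opening: 0.0173
gripper_force: 60.1
```

Emit:
servo_tool(deltas=[[10,0.17,-0.18,0,0],[10,0.3,-0.32,0,0],[10,0.3,-0.32,0,0],[10,0.3,-0.32,0,0],[10,0.3,-0.32,0,0],[10,0,0,0,5],[10,0,0,0,8],[10,0,0,0,8],[10,0,0,0,8],[10,0,0,0,8],[10,0,0,0,8],[10,0,0,0,7.5]])

```text
time: 4.75
position: [0.3974, 0.2458, 0.0623]
tool_rot: [-0.0, 0.998, 0.063, -0.0]
wrist_force: [-0.2, 0.3, -2.3]
opening: 0.0178
gripper_force: 60.2
```

Emit:
servo_tool(deltas=[[10,0,0,0,0],[10,0,0,0,0]])

```text
time: 4.95
position: [0.3975, 0.2455, 0.0622]
tool_rot: [0.0, 0.998, 0.068, -0.0]
wrist_force: [0.2, 0.2, -1.9]
opening: 0.0174
gripper_force: 60.2
```

```bash
python3 - <<'E'
from cell import *
from h import *
m=camera_model("wrist");im=snapshot("wrist");s=sense();cv2.imwrite("pics/w2.png",im[:,:,::-1])
np.savez("w2.npz",mtx=m["mtx"],world_to_cam=m["world_to_cam"])
print(s["time"],s["position"],s["tool_rot"],s["wrist_force"],s["opening"])
E
```

```text
5.0 [0.39753459 0.2453813  0.06224641] [ 1.38397707e-05  9.97712150e-01  6.76051529e-02 -9.54357003e-05] [-0.44331964  0.12955815 -2.25318039] 0.01727629351431263
```

View pics/w2.png

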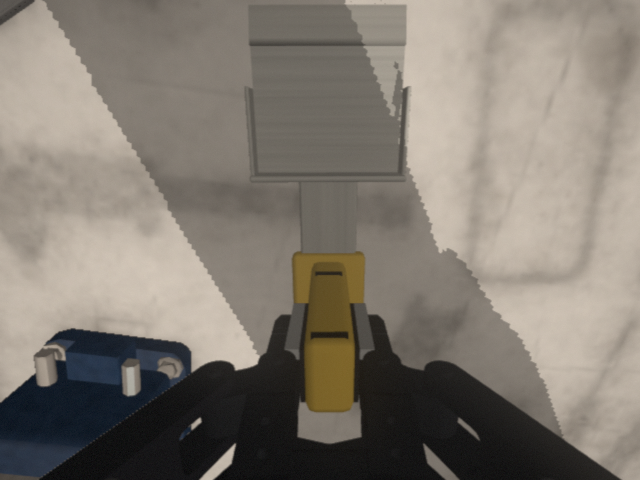

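The scoop is held square to the tool, with its edge at (249..406, 5). Next I check the shelf and knob estimates with an overlay on the scene view.

```bash
cat >> h.py <<'E'
def overlay(im,m,o,yaw,kn,sc,schead):
    f=4;x0,y0,w,h=150,170,200,150
    c=cv2.resize(np.ascontiguousarray(im[y0:y0+h,x0:x0+w,::-1]),None,fx=f,fy=f,interpolation=cv2.INTER_CUBIC)
    def dr(P,col,cl=True): cv2.polylines(c,[np.int32(np.round((proj(m,P)+.5-[x0,y0])*f))],cl,col,1,cv2.LINE_AA)
    def fr(o,a,L): 
        L=np.array(L,float);ca,sa=np.cos(a),np.sin(a);return np.c_[o[0]+ca*L[:,0]-sa*L[:,1],o[1]+sa*L[:,0]+ca*L[:,1],L[:,2]]
    dr(fr(o,yaw,[(-.04,-.14,.057),(.04,-.14,.057),(.04,.14,.057),(-.04,.14,.057)]),(0,255,0))
    dr(fr(o,yaw,[(-.04,.14,.057),(-.04,.14,0),(-.04,-.14,0),(-.04,-.14,.057)]),(0,255,0))
    t=np.linspace(0,2*np.pi,40)
    for z in(0,.028): dr(np.c_[kn[0]+.022*np.cos(t),kn[1]+.022*np.sin(t),0*t+z],(255,0,255))
    dr(fr(sc,schead,[(.06,-.036,0),(.135,-.036,0),(.135,.036,0),(.06,.036,0)]),(255,255,0))
    return c
E
python3 - <<'E'
from cell import *
from h import *
m=camera_model("scene");im=snapshot("scene");s=sense()
m2=dict(np.load("w2.npz"));a,b=ray(m2,(249,5),0),ray(m2,(406,5),0);e=(a+b)/2;print("edge",e,np.linalg.norm(a-b),np.degrees(np.arctan2(*(b-a)[1::-1]))+90)
q=s["tool_rot"];hd=np.pi/2-2*0-(np.pi/2-2*np.arctan2(q[2],q[1]));print(np.degrees(hd))
p=s["position"];print(np.linalg.norm(e[:2]-p[:2]))
cv2.imwrite("pics/s2.png",overlay(im,m,(.6054,.204),np.radians(7.5),(.594,.271),p,hd))
E
```

```text
edge [0.53134462 0.26382548 0.        ] 0.07215510269411726 7.765468008381788
7.701498526312412
0.13500885767421456
```

View pics/s2.png

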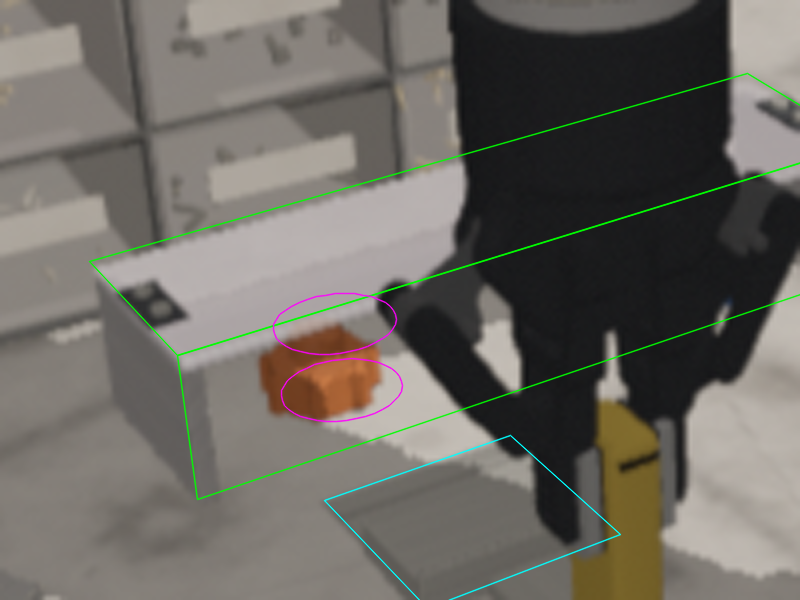

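Emit:
servo_tool(deltas=[[10,0.05,-0.04,0,0],[10,0.15,0,0,0],[10,0.15,0,0,0],[10,0.15,0,0,0],[10,0.15,0,0,0],[10,0.15,0,0,0],[10,0.15,0,0,0],[10,0.1,0,0,0],[10,0.1,0,0,0],[10,0.1,0,0,0],[10,0.1,0,0,0],[10,0.1,0,0,0]])

```text
time: 6.25
position: [0.4698, 0.2565, 0.0623]
tool_rot: [0.0, 0.998, 0.065, -0.0]
wrist_force: [0.1, 0.2, -1.2]
opening: 0.0175
gripper_force: 60.1
```

Emit:
servo_tool(deltas=[[10,0.1,0,0,0],[10,0.1,0,0,0],[10,0.1,0,0,0],[10,0.1,0,0,0],[10,0.1,0,0,0],[10,0.1,0,0,0],[10,0.1,0,0,0],[10,0.1,0,0,0],[10,0.08,0,0,0],[10,0.05,0,0,0],[10,0,0,0,0],[10,0,0,0,0]])

```text
time: 7.45
position: [0.5154, 0.2625, 0.0622]
tool_rot: [0.0, 0.998, 0.065, -0.0]
wrist_force: [0.6, -0.2, -1.3]
opening: 0.0173
gripper_force: 60.1
```

```bash
python3 - <<'E'
from cell import *
from h import *
im=snapshot("wrist");s=sense();im2=snapshot("scene")
a=im[:,:,::-1];b=cv2.resize(np.ascontiguousarray(im2[190:310,160:320,::-1]),(640,480),interpolation=cv2.INTER_CUBIC)
cv2.imwrite("pics/w3.png",cv2.resize(np.hstack([a,b]),(800,300),interpolation=cv2.INTER_AREA))
d=np.array(s["position"][:2])-[.6054,.204];c,n=np.cos(np.radians(7.5)),np.sin(np.radians(7.5))
print(s["time"],s["position"],s["wrist_force"],"shelf edge x",d@[c,n]+.135,"y",d@[-n,c])
E
```

```text
7.5 [0.5153329  0.26251722 0.06222108] [-0.02428809  0.51619536 -2.1911365 ] shelf edge x 0.05334146356856577 y 0.06977271345018712
```

View pics/w3.png

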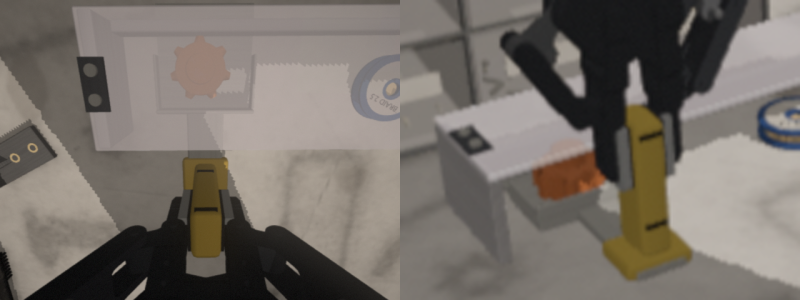

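Knob appears inside the pan, centred (200,68 in the left half), spool untouched. I nudge 3 mm further for margin, then draw out gently.

Emit:
servo_tool(deltas=[[10,0.03,0,0,0],[10,0.03,0,0,0],[10,0,0,0,0],[10,0,0,0,0],[10,-0.02,0,0,0],[10,-0.04,0,0,0],[10,-0.06,0,0,0],[10,-0.08,0,0,0],[10,-0.1,0,0,0],[10,-0.1,0,0,0],[10,-0.1,0,0,0],[10,-0.1,0,0,0]])

```text
time: 8.75
position: [0.4883, 0.2589, 0.0623]
tool_rot: [0.0, 0.998, 0.065, -0.0]
wrist_force: [0.0, 0.3, -1.6]
opening: 0.0175
gripper_force: 60.1
```

Emit:
servo_tool(deltas=[[10,-0.12,0,0,0],[10,-0.12,0,0,0],[10,-0.12,0,0,0],[10,-0.12,0,0,0],[10,-0.12,0,0,0],[10,-0.12,0,0,0],[10,-0.12,0,0,0],[10,-0.12,0,0,0],[10,-0.12,0,0,0],[10,-0.12,0,0,0],[10,-0.12,0,0,0],[10,-0.12,0,0,0]])

```text
time: 9.95
position: [0.4169, 0.2495, 0.0623]
tool_rot: [-0.0, 0.998, 0.065, -0.0]
wrist_force: [0.1, 0.9, -2.5]
opening: 0.0172
gripper_force: 60.1
```

Emit:
servo_tool(deltas=[[10,-0.12,0,0,0],[10,-0.12,0,0,0],[10,-0.12,0,0,0],[10,-0.12,0,0,0],[10,-0.12,0,0,0],[10,-0.1,0,0,0],[10,-0.07,0,0,0],[10,-0.05,0,0,0],[10,-0.02,0,0,0],[10,0,0,0,0],[10,0,0,0,0]])

```text
time: 11.05
position: [0.3759, 0.2441, 0.0623]
tool_rot: [-0.0, 0.998, 0.065, 0.0]
wrist_force: [-0.4, -0.5, -1.3]
opening: 0.0174
gripper_force: 60.1
```

```bash
python3 - <<'E'
from cell import *
from h import *
im=snapshot("wrist");s=sense();im2=snapshot("scene")
a=im[:,:,::-1];b=cv2.resize(np.ascontiguousarray(im2[190:340,160:360,::-1]),(640,480),interpolation=cv2.INTER_CUBIC)
cv2.imwrite("pics/w4.png",cv2.resize(np.hstack([a,b]),(800,300),interpolation=cv2.INTER_AREA))
d=np.array(s["position"][:2])-[.6054,.204];c,n=np.cos(np.radians(7.5)),np.sin(np.radians(7.5))
print(s["time"],s["position"],s["wrist_force"],"shelf edge x",d@[c,n]+.135,"y",d@[-n,c])
E
```

```text
11.1 [0.37589231 0.24415531 0.06230248] [-0.2061825   0.85124425 -2.17779563] shelf edge x -0.08730289798848995 y 0.0697685429105117
```

View pics/w4.png

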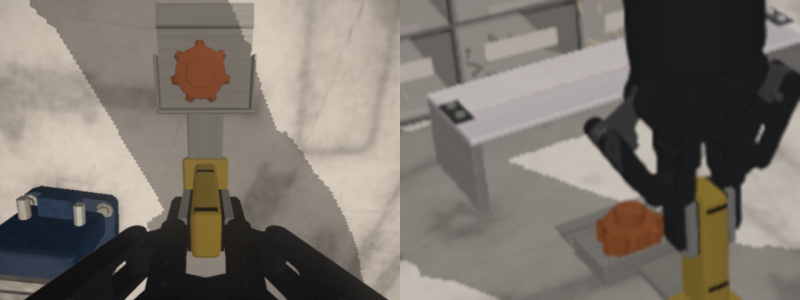

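The knob sits fully in the pan, and the scoop is 47 mm clear of the lip. I release by opening only partly, because the vise is near, then lift.

Emit:
servo_tool(deltas=[[30,0,0,0,0],[40,0,0,0,0],[40,0,0,0,0],[40,0,0,0,0],[40,0,0,0,0],[40,0,0,-0.2,0],[40,0,0,-0.4,0],[40,0,0,-0.6,0],[40,0,0,-0.6,0],[40,0,0,-0.6,0],[40,0,0,-0.3,0],[40,0,0,0,0]])

```text
time: 12.35
position: [0.3765, 0.2446, 0.1999]
tool_rot: [-0.001, 0.998, 0.065, 0.002]
wrist_force: [-0.9, -0.2, 0.4]
opening: 0.0402
gripper_force: 0.0
```

```bash
python3 - <<'E'
from cell import *
from h import *
im=snapshot("wrist");s=sense();im2=snapshot("scene")
a=im[:,:,::-1];b=cv2.resize(np.ascontiguousarray(im2[190:340,160:360,::-1]),(640,480),interpolation=cv2.INTER_CUBIC)
cv2.imwrite("pics/w5.png",cv2.resize(np.hstack([a,b]),(800,300),interpolation=cv2.INTER_AREA))
print(s["time"],s["position"],s["wrist_force"],s["opening"])
E
```

```text
12.4 [0.37598864 0.24433035 0.19845154] [-0.14212902  0.20065748 -0.15018354] 0.04014373746907868
```

View pics/w5.png

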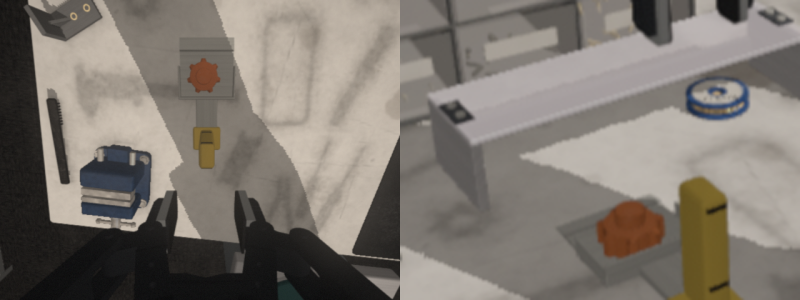

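The scoop lies flat with the knob in its pan, clear of the shelf. The spool is still under the shelf, and the gripper is clear above.

```bash
python3 -c "
from cell import *
print(sign_off())"
```

```text
the job is handed in; nothing more can be done
None
```

The job is handed in at about 12.4 s: the orange knob is in the scoop's pan, the scoop lies flat on the bench about 47 mm clear of the shelf lip, the blue spool is still under the shelf, and the gripper is lifted clear.

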